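# Weigh the larger foot cast on the spring scale

## Task

Two plaster foot casts stand on the bench with a steel hanging eye and a wooden grip set in their tops. Hang the larger one by its eye on the hook of the spring scale, letting it down slowly so that the pointer creeps down and does not drop, and leave it hanging freely with the pointer settled. Leave the smaller cast where it stands.

Things in the scene. Friction and masses are not known exactly. Their poses are not given: they have to be found in the camera images.
- cast_large: Larger plaster foot cast on its sole, 170 x 72 x 52 mm high, 0.44 to 0.66 kg. Origin: sole, below the hanger and balance point; x to toes, z up. Hanger: flat steel frame 42 mm wide (x), 8 thick (y), with a window open along y, x -15 to 15, z 58 to 106 mm; above its top bar (z 106 to 112) a wooden grip block, 24 (x) by 14 mm (y), z 112 to 160 mm (top): grip it from above across x.
- cast_small: The smaller plaster foot cast, 125 mm long, 53 wide, 38 high, with the very same hanger and grip block at the same heights (top at z = 160 mm). Origin and axes as for the larger one. Other foot casts lying around have no hanger.
- hook (a point): Saddle of the scale's 8 mm round steel hook, on its upper surface: middle of a level stretch 22 mm long where the window's top bar rests; 215 mm above the bench when empty, moves with the hook. -x points to the open tip (16 mm higher, 28 mm out), +x to the column; z up. Pass the window over the tip along +x. Shank 18 mm higher beyond 24 mm; carriage at 78 mm; column top 75 mm above the empty hook.
- scale_hook (a joint): How far the hook and pointer have gone down, m: 0 empty, at most 0.07. Damped spring, 160 N/m with 0.16 N preload: the larger cast pulls it down 26 to 40 mm (its mass varies), the smaller about 16 mm.
Mind the look-alikes: they are no part of the job. What is shaped like the cast_large but orange is not meant.

How it is judged:
By the outcome, as a careful person would: the job done as asked, in the order asked, and still so for the second after the job is handed in, with the robot touching nothing.
It also fails if it takes over 53 s, if anything falls off the work surface, if the arm or the gripper's body presses on something with over 40 N, if the wrist force passes 120 N, or if a joint passes its speed limit or range.

## Robot

A 7-joint arm with a two-finger parallel gripper is mounted at the origin on the work surface. World frame = base frame: x ahead of the robot, y to its left, z up, the work surface at z = 0. Lengths are in m, angles in rad, forces in N, time in s.
With the tool pointing down it reaches from about 0.425 to 1.025 m from the base axis. Payload 9.4 kg.
Tool frame: the origin (TCP) lies on the centre line of the jaws, within the pads' length; the fingertips stand ahead of it and the grasp point (between the pads) lies 8 mm behind it (env.tips_ahead is the x of the fingertips in the tool frame, in m); x points along the fingers, z is the direction in which the jaws open and shut, and the axes are right-handed (so a half turn about x gives the same grasp; the last joint's range is limited). The gripper opens to 93 mm and grips with 3 to 60 N. Pads are 15 mm wide; open, the fingers measure 128 mm over their backs; the gripper's body (75 mm by 188 mm) begins 65 mm behind the grasp point.
Start: joints at [-1.249, 0.599, -0.003, 1.599, 0.002, 0.943, -0.08], TCP at [0.282, 0.668, 0.208] pointing down, gripper open.
Joint ranges: [-2.57, 2.57], [-0.35, 1.97], [-1.29, 1.29], [0.11, 2.56], [-1.05, 4.19], [0.11, 1.86], [-2.63, 2.63]. Speed limits (rad/s): [2.22, 2.22, 3.01, 3.01, 3.14, 3.14, 3.14].

## Interface

Orientations are given as [roll, pitch, yaw] about the fixed x, y, z axes, in that order (R = Rz(yaw) Ry(pitch) Rx(roll)).
In Python, from cell import env gives the robot as it stands.
- The arm moves only by the tool servo_tool, never from a script. Its argument "deltas" is a list of rows, each a list of 3 entries, a list of its own where there are three numbers: the opening, from 0 (shut) to 1 (fully open), then the shift along the world's x, y, z in m, then the turn about the world's z in degrees. In form: [[hand, [tx, ty, tz], turn], ...]. A call has 1 to 5 rows; each row is the pose to reach, as a shift and turn from the pose commanded when the call began; what a row does not reach only later rows make up. A row lasts 1/12 s, in which the tool goes at most 41.7 mm and 7.16 degrees, less where a joint would pass 70% of its speed; a pose out of reach is approached as far as the arm can. A call with a gripper value outside its range is refused whole. The fingers move at their own pace and stop on an object; "squeeze" is the grip in N (left out, the last holds). Time passes only in rows, so rows that repeat a pose let the fingers close. It gives the time, the measured TCP pose, the force and the opening at its end, in the units of the state.
- env.get_state(): the state, without advancing time (a new reading comes with each control period).
- env.camera(name): name is "scene" or "top" or "wrist"; returns (picture, depth): 480x640x3 uint8, blue, green, red; 480x640 float32, m along the optical axis (not along the pixel's ray), 0 where there is no reading.
- env.camera_model(name): a dict with "mtx" (3x3 intrinsics, pixels), "position" and "rotation" of the camera in the world. Camera axes: x right, y down, z forward; pixel columns grow to the right and rows downward; lengths in m; the calibration is good to about 2 mm. A picture is of the moment at which its call begins: read the wrist's pose just before it. camera_model takes no time and is no camera call; for the wrist camera it gives the pose at the moment of the call.
- env.hand_in(): hands the job in, once; it reports no verdict.
The state is a dict: "clock": time; "joints": joint angles; "joint_velocities": joint speeds; "joint_torque": joint torques, N m; "tcp_pos": TCP position; "orientation": TCP orientation; "ft_force": force on the tool from outside, world axes, zero at the start; "moment": the same for the moment, N m; "finger_gap": finger opening in m.
Only numpy, scipy, OpenCV 4.12 (cv2) and the standard library are available. Lean on these libraries where they do the work, as an engineer would, in place of code of your own. Each camera call takes 0.05 s, during which the arm holds its last target.

## Working session

There is one attempt and no reset: what is moved stays moved. The work goes in short steps, Python scripts to look and compute and a tool call to move; the robot and the scene stay as the last step left them, time stands still between calls to the robot, and variables do not carry over. Pictures are saved under pics/ and viewed, and the job is handed in when it is done.

Besides the shell and the picture viewer there is one more tool, called after "Call:" by a JSON object that holds its "fn" and its "kwargs". servo_tool: Moves the arm, as the interface text tells. Its arguments: {"type":"object","properties":{"deltas":{"type":"array","items":{"type":"array"}},"squeeze":{"type":"number"}},"required":["deltas"]}

```bash
ls; mkdir -p pics
python3 - <<'E'
from cell import env
import cv2,numpy as np
print(env.get_state(), env.tips_ahead)
for n in ("scene","top"):
    p,d=env.camera(n); cv2.imwrite(f"pics/{n}0.png",p); np.save(f"pics/{n}0.npy",d)
    m=env.camera_model(n); print(n,m)
E
```

```text
pics
{'clock': 0.0, 'joints': array([-1.2487097 ,  0.60012762, -0.00255625,  1.60008397,  0.00178323,
        0.94290655, -0.0797745 ]), 'joint_velocities': array([ 0.00096668, -0.00191555,  0.00069661,  0.00147949,  0.00049423,
        0.00113124,  0.00034449]), 'joint_torque': array([-9.79154829e-04, -7.65068865e+01,  1.49685379e+00, -2.52365327e+01,
       -5.23995794e-02,  1.65955292e-02,  1.68796823e-04]), 'tcp_pos': array([0.28133465, 0.66766361, 0.20707438]), 'orientation': array([-3.06320864,  1.56927312, -1.89111412]), 'ft_force': array([0.4962754 , 0.09137666, 0.11747511]), 'moment': array([ 0.02430686, -0.03198828, -0.02184203]), 'finger_gap': 0.0925675851093993} 0.011
scene {'mtx': array([[577.25425355,   0.        , 322.43425328],
       [  0.        , 577.25425355, 232.40687406],
       [  0.        ,   0.        ,   1.        ]]), 'position': array([0.98823316, 0.67205933, 1.34411858]), 'rotation': array([-2.52236345, -0.01634607,  2.39125276])}
top {'mtx': array([[622.22575578,   0.        , 319.82148536],
       [  0.        , 622.22575578, 248.36430651],
       [  0.        ,   0.        ,   1.        ]]), 'position': array([0.17149254, 0.07634358, 1.59912587]), 'rotation': array([-2.99479658,  0.0064023 , -1.58276801])}
```

View pics/scene0.png

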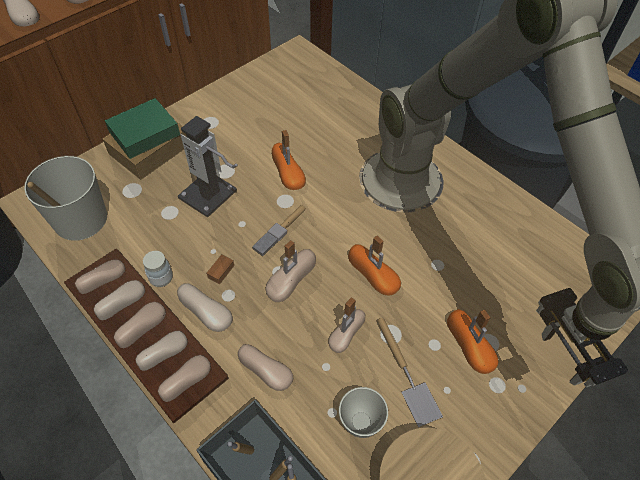

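View pics/top0.png

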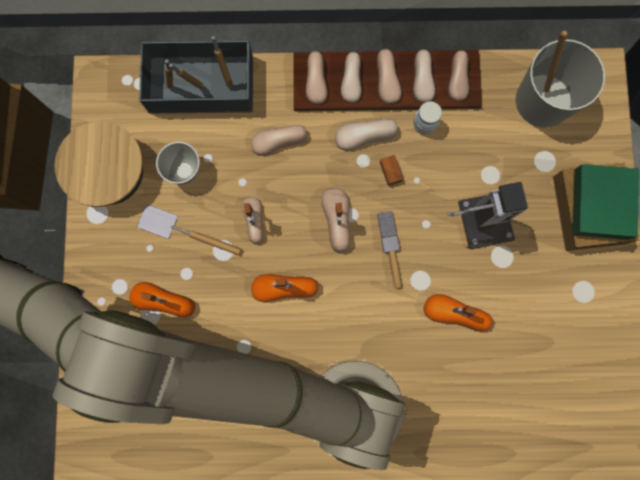

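The top view shows the large plaster cast at about (337,220), the small one at (254,220), and the scale with its hook tip at about (453,213) and column at (510,200). The orange look-alikes are separate from these. I'll enlarge both areas and deproject them.

```bash
cat > h.py <<'E'
import numpy as np,cv2
from scipy.spatial.transform import Rotation as Ro
def cloud(m,d):
    R=Ro.from_euler('xyz',m['rotation']).as_matrix(); K=m['mtx']
    v,u=np.mgrid[:480,:640]
    c=np.stack([(u-K[0,2])/K[0,0]*d,(v-K[1,2])/K[1,1]*d,d],-1)
    return c@R.T+m['position']
def proj(m,P):
    R=Ro.from_euler('xyz',m['rotation']).as_matrix(); c=(np.asarray(P)-m['position'])@R; c=c@m['mtx'].T
    return c[...,:2]/c[...,2:]
E
python3 - <<'E'
from cell import env
from h import *
out={}
for n in("top","scene"):
    d=np.load(f"pics/{n}0.npy");m=env.camera_model(n);C=cloud(m,d);np.save(f"pics/c_{n}.npy",C)
    print(n,C[300,370] if n=="top" else C[330,230])
p=cv2.imread("pics/top0.png");s=cv2.imread("pics/scene0.png")
r=lambda a,f:cv2.resize(a,None,fx=f,fy=f,interpolation=cv2.INTER_NEAREST)
a=r(p[180:260,310:370],5);b=r(p[175:255,440:530],5)
cv2.imwrite("pics/topcrop.png",np.hstack([a,b]))
a=r(s[230:310,255:330],5);b=r(s[110:190,170:245],5)
cv2.imwrite("pics/scenecrop.png",np.hstack([a,b]))
E
```

```text
top [ 0.27269385 -0.043585   -0.0030589 ]
scene [ 7.00686178e-01  5.07405501e-02 -2.83355484e-04]
```

View pics/topcrop.png

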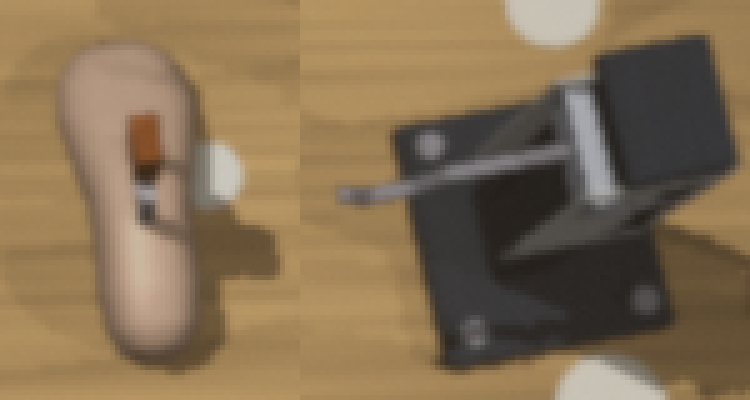

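View pics/scenecrop.png

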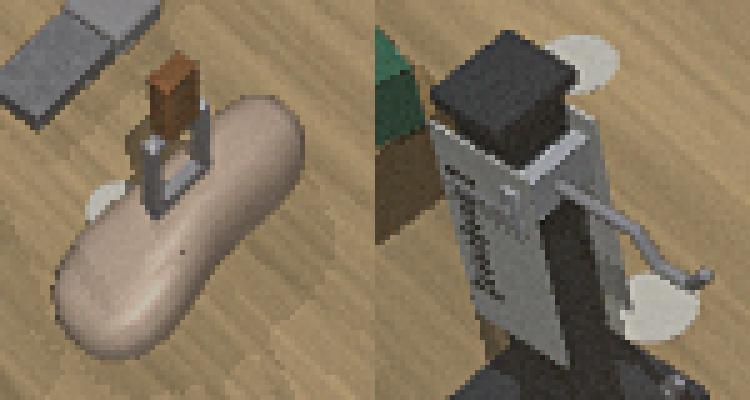

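Run:
```python
from cell import env
from h import *
for n,bx,hx in(("top",(310,370,180,260),(435,530,170,255)),("scene",(265,310,230,285),(170,250,110,190))):
    C=np.load(f"pics/c_{n}.npy");p=cv2.imread(f"pics/{n}0.png")
    m=env.camera_model(n)
    def sub(b): return C[b[2]:b[3],b[0]:b[1]],p[b[2]:b[3],b[0]:b[1]]
    c,q=sub(bx); k=(c[...,2]>.150)&(c[...,2]<.17); P=c[k]
    r=cv2.minAreaRect((P[:,:2]*1000).astype(np.float32)); print(n,"block",P.mean(0),len(P),r)
    k=(c[...,2]>.02)&(c[...,2]<.06);P=c[k];mu=P[:,:2].mean(0);w,V=np.linalg.eigh(np.cov(P[:,:2].T));print(" cast",mu,np.degrees(np.arctan2(V[1,1],V[0,1])),np.sqrt(w))
    c,q=sub(hx); Z=c[...,2]
    print(" top z",Z.max()); k=Z>.28;P=c[k];r=cv2.minAreaRect((P[:,:2]*1000).astype(np.float32));print(" column top",P.mean(0),r)
    hsv=cv2.cvtColor(q,cv2.COLOR_BGR2HSV)
    for v in range(Z.shape[0]):
        k=np.where((Z[v]>.205)&(Z[v]<.30))[0]
        if len(k): print("  ",v+hx[2],[(int(u+hx[0]),*np.round(c[v,u]*1000).astype(int).tolist()) for u in k][::3])
```

```text
top block [0.48046226 0.03785016 0.16103003] 63 ((480.5778503417969, 37.85825729370117), (11.953141212463379, 23.258440017700195), 89.06958770751953)
 cast [0.47737138 0.039784  ] -173.0594021730683 [0.01689856 0.04727643]
 top z 1.5991258678183287
 column top [ 0.45604266 -0.31122919  0.35811021] ((345.3418273925781, -132.70574951171875), (71.1283187866211, 539.11181640625), 32.231563568115234)
   182 [(516, 506, -344, 284), (519, 504, -349, 290)]
   183 [(511, 503, -332, 288), (514, 502, -338, 291), (517, 502, -344, 292), (520, 503, -352, 288)]
   184 [(506, 501, -321, 288), (509, 500, -327, 290), (512, 500, -334, 289), (515, 501, -342, 285), (518, 500, -347, 288), (521, 499, -352, 292)]
   185 [(501, 498, -310, 290), (504, 498, -316, 291), (507, 498, -323, 290), (510, 496, -327, 296), (513, 498, -336, 288), (516, 497, -341, 295), (519, 498, -348, 290)]
   186 [(499, 497, -306, 287), (502, 495, -310, 295), (505, 496, -318, 291), (508, 496, -324, 291), (511, 496, -331, 289), (514, 496, -338, 287), (517, 495, -344, 290), (520, 496, -351, 287)]
   187 [(498, 495, -305, 285), (501, 494
[... 17968 characters left out ...]
4, -296, 215), (223, 459, -249, 228)]
   158 [(201, 496, -299, 210), (223, 462, -246, 228)]
   159 [(202, 495, -297, 208), (225, 455, -247, 219)]
   160 [(223, 462, -248, 219), (226, 455, -244, 217)]
   161 [(224, 461, -244, 218)]
   162 [(224, 461, -245, 213), (227, 457, -238, 216)]
   163 [(225, 461, -242, 212), (228, 456, -235, 213)]
   164 [(226, 460, -238, 210), (229, 456, -231, 213), (234, 452, -213, 225), (237, 449, -203, 231)]
   165 [(228, 458, -233, 209), (231, 453, -226, 211), (234, 454, -210, 225), (237, 451, -201, 230)]
   166 [(229, 458, -229, 208), (232, 456, -217, 217), (235, 454, -206, 224)]
   167 [(231, 457, -222, 209), (234, 455, -211, 217)]
   168 [(233, 453, -219, 205)]
```

Run:
```python
from cell import env
from h import *
R=Ro.from_euler('xyz',env.get_state()['orientation']).as_matrix();print("tool x,z",R[:,0].round(3),R[:,2].round(3))
a=lambda v:np.degrees(np.arctan2(v[1],v[0]))
for n,hx in(("top",(444,482,200,218)),("scene",(212,242,146,170))):
    C=np.load(f"pics/c_{n}.npy")[hx[2]:hx[3],hx[0]:hx[1]].reshape(-1,3)
    P=C[(C[:,2]>.2)&(C[:,2]<.245)&(C[:,1]>-.28)]
    l=cv2.fitLine((P[:,:2]).astype(np.float32),cv2.DIST_HUBER,0,.005,.001).ravel();y=-.231
    print(n,"hook",a(l[:2])%180,"x at y=-.231",l[2]+(y-l[3])*l[0]/l[1])
    Q=P[np.argsort(-P[:,1])];print(" tip end",Q[:4].mean(0), "median z level",[(yy,np.round(np.median(P[abs(P[:,1]-yy)<.003,2]),4)) for yy in np.arange(-.26,-.2,.006)])
# cast outline in top by colour of z range
C=np.load("pics/c_top.npy");
for n,b in(("large",(315,360,180,260)),("small",(235,275,190,250))):
    c=C[b[2]:b[3],b[0]:b[1]];k=((c[...,2]>.015)&(c[...,2]<.056)).astype(np.uint8)
    P=c[k>0][:,:2];r=cv2.minAreaRect((P*1000).astype(np.float32));print(n,r)
    for lo in np.arange(P[:,0].min(),P[:,0].max(),.02):
        q=P[(P[:,0]>=lo)&(P[:,0]<lo+.02),1];print("  x",round(lo,3),q.min().round(3),q.max().round(3),len(q))
```

```text
tool x,z [-0.    -0.001 -1.   ] [ 0.388  0.922 -0.001]
top hook 100.35384 x at y=-.231 0.4527068
 tip end [ 0.44899669 -0.2039533   0.23133553] median z level [(np.float64(-0.26), np.float64(0.2311)), (np.float64(-0.254), np.float64(0.2333)), (np.float64(-0.248), np.float64(0.2282)), (np.float64(-0.242), np.float64(0.2211)), (np.float64(-0.236), np.float64(0.215)), (np.float64(-0.22999999999999998), np.float64(0.2166)), (np.float64(-0.22399999999999998), np.float64(0.2161)), (np.float64(-0.21799999999999997), np.float64(0.2188)), (np.float64(-0.21199999999999997), np.float64(0.2283)), (np.float64(-0.20599999999999996), np.float64(0.2283))]
scene hook 99.32547 x at y=-.231 0.45736268
 tip end [ 0.45149925 -0.20191296  0.22963975] median z level [(np.float64(-0.26), np.float64(0.2286)), (np.float64(-0.254), np.float64(0.2308)), (np.float64(-0.248), np.float64(0.2228)), (np.float64(-0.242), np.float64(0.2173)), (np.float64(-0.236), np.float64(0.2134)), (np.float64(-0.22999999999999998), np.float64(0.2138)), (np.float64(-0.22399999999999998), np.float64(0.2121)), (np.float64(-0.21799999999999997), np.float64(0.2138)), (np.float64(-0.21199999999999997), np.float64(0.2215)), (np.float64(-0.20599999999999996), np.float64(0.2292))]
large ((480.0693664550781, 43.801143646240234), (168.84718322753906, 70.34725952148438), 0.3277648389339447)
  x 0.396 0.009 0.055 142
  x 0.416 0.009 0.06 154
  x 0.436 0.008 0.06 149
  x 0.456 0.01 0.064 134
  x 0.476 0.01 0.069 131
  x 0.496 0.009 0.077 140
  x 0.516 0.009 0.079 176
  x 0.536 0.011 0.079 166
  x 0.556 0.024 0.068 32
small ((471.724609375, 260.7100830078125), (66.07630157470703, 140.814208984375), 82.9250259399414)
  x 0.405 0.24 0.301 31
  x 0.425 0.232 0.268 113
  x 0.445 0.231 0.271 120
  x 0.465 0.235 0.276 83
  x 0.485 0.235 0.282 78
  x 0.505 0.235 0.287 80
  x 0.525 0.24 0.285 77
```

Call:
{"fn": "servo_tool", "kwargs": {"deltas": [[1,[0.012,-0.03,0.02],7],[1,[0.024,-0.07,0.04],14],[1,[0.036,-0.11,0.06],20],[1,[0.048,-0.15,0.06],20],[1,[0.06,-0.19,0.06],20]]}}

```text
clock: 0.52
tcp_pos: [0.3396, 0.4852, 0.2688]
orientation: [-0.473, 1.569, 1.049]
ft_force: [1.0, 0.6, 0.0]
finger_gap: 0.0929
```

Call:
{"fn": "servo_tool", "kwargs": {"deltas": [[1,[0.012,-0.038,0.02],-7],[1,[0.024,-0.076,0.04],-14],[1,[0.036,-0.114,0.06],-21],[1,[0.048,-0.15,0.07],-28],[1,[0.06,-0.188,0.08],-35]]}}

```text
clock: 0.93
tcp_pos: [0.3977, 0.3019, 0.3474]
orientation: [0.148, 1.57, 1.052]
ft_force: [0.9, -0.0, 0.3]
finger_gap: 0.0935
```

Call:
{"fn": "servo_tool", "kwargs": {"deltas": [[1,[0.012,-0.038,0],-7],[1,[0.024,-0.076,0],-14],[1,[0.036,-0.114,0],-21],[1,[0.048,-0.15,0],-28],[1,[0.06,-0.188,0],-35]]}}

```text
clock: 1.35
tcp_pos: [0.4574, 0.1138, 0.3465]
orientation: [0.842, 1.57, 1.136]
ft_force: [-0.0, -0.2, 0.1]
finger_gap: 0.0932
```

Call:
{"fn": "servo_tool", "kwargs": {"deltas": [[1,[0.01,-0.03,0],-7],[1,[0.019,-0.062,0],-12],[1,[0.019,-0.062,0],-12],[1,[0.019,-0.062,0],-12]]}}

```text
clock: 1.68
tcp_pos: [0.4764, 0.0521, 0.3463]
orientation: [-2.495, 1.57, -2.408]
ft_force: [0.5, 0.9, 0.2]
finger_gap: 0.0933
```

Run:
```python
from cell import env
from h import *
s=env.get_state();print(s['clock'],s['tcp_pos'],s['ft_force'],s['joints'].round(2));R=Ro.from_euler('xyz',s['orientation']).as_matrix();print("tool x,z",R[:,0].round(3),R[:,2].round(3))
m=env.camera_model("wrist");p,d=env.camera("wrist");print(m)
cv2.imwrite("pics/w1.png",p);np.save("pics/c_w1.npy",cloud(m,d))
```

```text
1.6833 [0.47638804 0.05206193 0.34629465] [0.50235388 0.87918676 0.17704086] [-0.54  0.15  0.37  1.98 -0.06  1.03 -0.06]
tool x,z [-0. -0. -1.] [ 0.996  0.087 -0.   ]
{'mtx': array([[335.07469587,   0.        , 311.18696615],
       [  0.        , 335.07469587, 234.75876299],
       [  0.        ,   0.        ,   1.        ]]), 'position': array([0.47078437, 0.12071695, 0.5229547 ]), 'rotation': array([ 2.88867832e+00, -9.31822254e-05,  8.69314235e-02])}
```

View pics/w1.png

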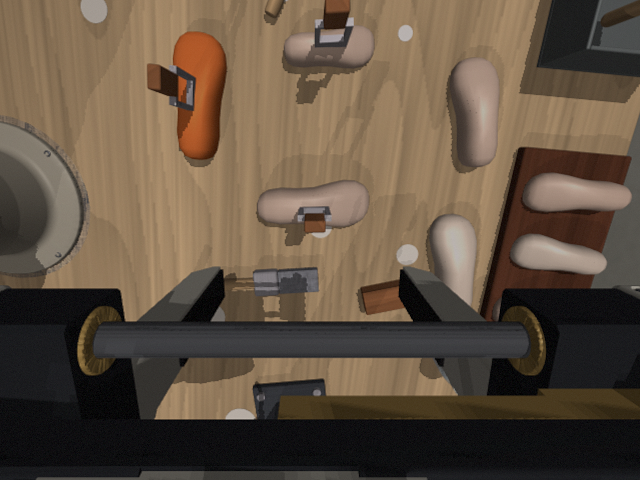

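The wrist view shows the large cast at about (315,205). Its grip block is at (315,222), between the open fingers, and its frame lies almost level along the image rows. Next I'll measure the block's yaw and position.

Run:
```python
from h import *
C=np.load("pics/c_w1.npy");p=cv2.imread("pics/w1.png")
b=(290,345,195,240)
c=C[b[2]:b[3],b[0]:b[1]]
k=(c[...,2]>.152)&(c[...,2]<.168);P=c[k];print(len(P),P.mean(0),P[:,:2].min(0),P[:,:2].max(0),cv2.minAreaRect((P[:,:2]*1000).astype(np.float32)))
print(C[235,300],"bench?",C[120,400])
hs=cv2.cvtColor(p[b[2]:b[3],b[0]:b[1]],cv2.COLOR_BGR2HSV)
cv2.imwrite("pics/w1c.png",cv2.resize(p[170:245,250:380],None,fx=6,fy=6,interpolation=cv2.INTER_CUBIC))
k=(c[...,2]>.075)&(c[...,2]<.112);P=c[k];print(len(P),P.mean(0));l=cv2.fitLine(P[:,:2].astype(np.float32),cv2.DIST_HUBER,0,.005,.001).ravel();print(np.degrees(np.arctan2(l[1],l[0])))
```

```text
292 [0.48204896 0.03796682 0.15911775] [0.46975794 0.02967031] [0.49399415 0.04511274] ((481.8348693847656, 37.2533073425293), (23.564022064208984, 14.342879295349121), 4.881178855895996)
[ 0.46464953 -0.01554289  0.00133302] bench? [5.98332196e-01 1.72353262e-01 1.05426321e-04]
108 [0.48164144 0.03905273 0.10295823]
4.8508472
```

View pics/w1c.png

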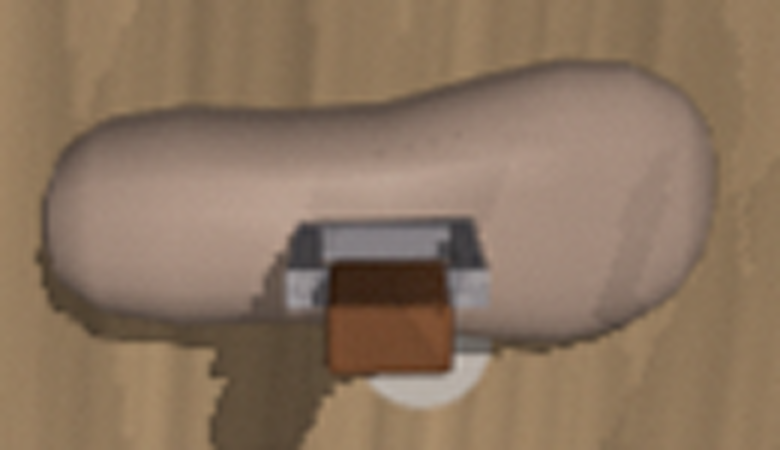

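Block centre is (0.482, 0.0375) with its top at 0.159 m, measuring 23.6 x 14.3 mm at 4.9° yaw. That matches the given sizes and the tool's 5° yaw, so I'll descend.

Call:
{"fn": "servo_tool", "kwargs": {"deltas": [[1,[0.0055,-0.0145,-0.03],0],[1,[0.0055,-0.0145,-0.07],0],[1,[0.0055,-0.0145,-0.11],0],[1,[0.0055,-0.0145,-0.14],0],[1,[0.0055,-0.0145,-0.165],0]]}}

```text
clock: 2.15
tcp_pos: [0.4806, 0.0408, 0.1791]
orientation: [3.036, 1.568, 3.129]
ft_force: [-0.7, 0.6, -0.3]
finger_gap: 0.093
```

Call:
{"fn": "servo_tool", "kwargs": {"deltas": [[1,[0,0,-0.02],0],[1,[0,0,-0.035],0],[1,[0,0,-0.045],0],[1,[0,0,-0.051],0],[1,[0,0,-0.051],0]]}}

```text
clock: 2.57
tcp_pos: [0.4811, 0.0404, 0.1293]
orientation: [3.017, 1.569, 3.109]
ft_force: [-0.2, 0.2, 0.6]
finger_gap: 0.0932
```

Call:
{"fn": "servo_tool", "kwargs": {"deltas": [[0.6,[0,0,0],0],[0.3,[0,0,0],0],[0.1,[0,0,0],0],[0.1,[0,0,0],0],[0.1,[0,0,0],0]], "squeeze": 35}}

```text
clock: 2.98
tcp_pos: [0.4821, 0.0392, 0.1309]
orientation: [0.158, 1.57, 0.248]
ft_force: [1.0, -0.3, -0.6]
finger_gap: 0.064
```

Call:
{"fn": "servo_tool", "kwargs": {"deltas": [[0.1,[0,0,0],0],[0.1,[0,0,0],0],[0.1,[0,0,0],0]]}}

```text
clock: 3.23
tcp_pos: [0.482, 0.0391, 0.1305]
orientation: [0.006, 1.571, 0.096]
ft_force: [-0.1, 0.3, 0.4]
finger_gap: 0.0439
```

Call:
{"fn": "servo_tool", "kwargs": {"deltas": [[0.1,[0,0,0],0],[0.1,[0,0,0],0],[0.1,[0,0,0],0],[0.1,[0,0,0],0],[0.1,[0,0,0],0]]}}

```text
clock: 3.65
tcp_pos: [0.4815, 0.039, 0.1303]
orientation: [-3.069, 1.57, -2.979]
ft_force: [-1.2, -0.5, -1.0]
finger_gap: 0.0236
```

Call:
{"fn": "servo_tool", "kwargs": {"deltas": [[0.1,[0,0,0.002],0],[0.1,[0,0,0.004],0],[0.1,[0,0,0.007],0],[0.1,[0,0,0.01],0],[0.1,[0,0,0.01],0]]}}

```text
clock: 4.07
tcp_pos: [0.4822, 0.0391, 0.141]
orientation: [0.072, 1.57, 0.162]
ft_force: [0.2, -0.6, -4.9]
finger_gap: 0.0238
```

Run:
```python
from cell import env
from h import *
s=env.get_state();print(s['clock'],s['tcp_pos'],s['ft_force'],s['moment'],s['finger_gap'])
m=env.camera_model("wrist");p,d=env.camera("wrist");C=cloud(m,d);np.save("pics/c_w2.npy",C);cv2.imwrite("pics/w2.png",p)
```

```text
4.0667 [0.48219447 0.03913816 0.14098635] [ 0.16709773 -0.55569529 -4.934186  ] [-0.06525611  0.06945028 -0.02029989] 0.023794259882058633
```

View pics/w2.png

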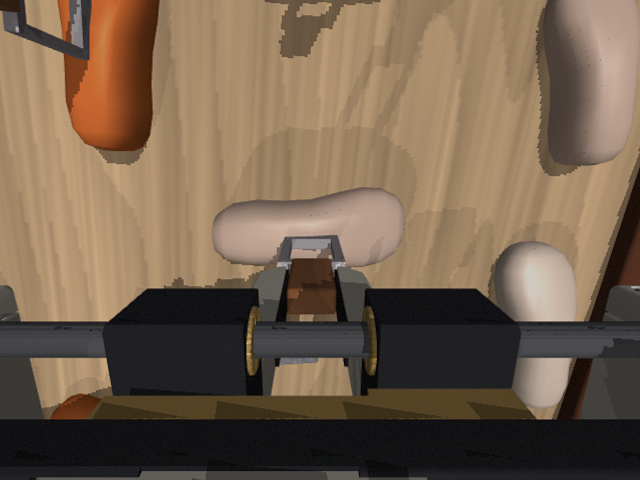

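Lifted: the load is 4.9 N (about 0.5 kg), the gap is 23.8 mm and the cast hangs level. Next I'll raise it and take it to a point about 70 mm out in front of the hook tip.

Call:
{"fn": "servo_tool", "kwargs": {"deltas": [[0.1,[0,0,0.01],0],[0.1,[0,0,0.03],0],[0.1,[0,0,0.055],0],[0.1,[0,0,0.08],0],[0.1,[0,0,0.105],0]]}}

```text
clock: 4.53
tcp_pos: [0.4814, 0.0389, 0.2463]
orientation: [-2.742, 1.57, -2.652]
ft_force: [-0.3, -0.1, -5.3]
finger_gap: 0.0238
```

Call:
{"fn": "servo_tool", "kwargs": {"deltas": [[0.1,[-0.003,-0.015,0.018],1],[0.1,[-0.007,-0.037,0.024],2],[0.1,[-0.012,-0.06,0.024],3],[0.1,[-0.017,-0.085,0.024],4],[0.1,[-0.022,-0.11,0.024],5]]}}

```text
clock: 4.95
tcp_pos: [0.4593, -0.0717, 0.2696]
orientation: [0.428, 1.57, 0.607]
ft_force: [1.1, -0.6, -3.9]
finger_gap: 0.0235
```

Call:
{"fn": "servo_tool", "kwargs": {"deltas": [[0.1,[-0.005,-0.025,0],0],[0.1,[-0.01,-0.05,0],0],[0.1,[-0.014,-0.07,0],0],[0.1,[-0.017,-0.085,0],0],[0.1,[-0.017,-0.088,0],0]]}}

```text
clock: 5.37
tcp_pos: [0.4418, -0.1617, 0.2695]
orientation: [-1.808, 1.57, -1.635]
ft_force: [-0.5, 0.4, -4.6]
finger_gap: 0.0234
```

Call:
{"fn": "servo_tool", "kwargs": {"deltas": [[0.1,[0,0,0],0],[0.1,[0,0,0],0],[0.1,[0,0,0],0]]}}

```text
clock: 5.62
tcp_pos: [0.4431, -0.1577, 0.2693]
orientation: [1.854, 1.57, 2.033]
ft_force: [-0.6, 0.1, -4.4]
finger_gap: 0.0239
```

Run:
```python
from cell import env
from h import *
s=env.get_state();print(s['clock'],s['tcp_pos'],s['ft_force'],s['moment'],s['finger_gap'])
R=Ro.from_euler('xyz',s['orientation']).as_matrix();print("tool z",R[:,2],np.degrees(np.arctan2(R[1,2],R[0,2])))
P=[]
for n in("wrist","scene","top"):
    m=env.camera_model(n);p,d=env.camera(n);np.save(f"pics/c_{n}3.npy",cloud(m,d));cv2.imwrite(f"pics/{n}3.png",p);P.append(p)
r=lambda a:cv2.resize(a,(395,296))
cv2.imwrite("pics/m3.png",np.vstack([np.hstack([r(P[0]),r(P[1])]),np.hstack([cv2.resize(P[1][90:240,150:350],(395,296)),cv2.resize(P[2][140:290,380:580],(395,296))])]))
```

```text
5.6167 [ 0.44313285 -0.15771889  0.26926787] [-0.55136184  0.07841234 -4.39097903] [-0.07102014  0.0083933   0.01017645] 0.023864456747988972
tool z [ 9.84079450e-01  1.77729057e-01 -1.37291796e-04] 10.237511721193679
```

View pics/m3.png

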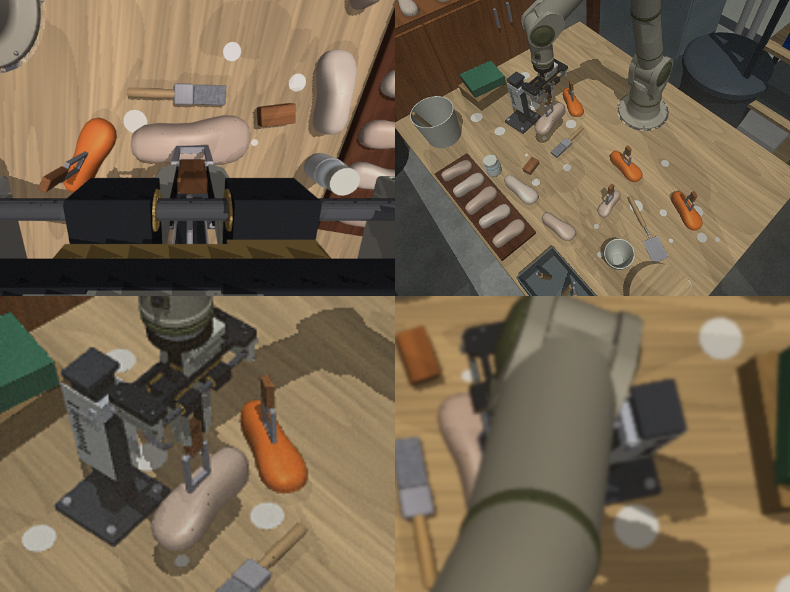

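```bash
python3 - <<'E'
from cell import env
from h import *
C=np.load("pics/c_wrist3.npy");tc=np.array([.4431,-.1577,.2693])
Q=C.reshape(-1,3)
k=(abs(Q[:,0]-tc[0])<.03)&(abs(Q[:,1]-tc[1])<.03)&(abs(Q[:,2]-.299)<.005)
p=cv2.imread("pics/wrist3.png").reshape(-1,3).astype(int)
br=(p[:,2]-p[:,0]>30)
P=Q[k&br];print("block top",len(P),P.mean(0),cv2.minAreaRect((P[:,:2]*1000).astype(np.float32)))
k=(abs(Q[:,0]-tc[0])<.03)&(abs(Q[:,1]-tc[1])<.03)&(Q[:,2]>.205)&(Q[:,2]<.255)&~br
P=Q[k];print("frame",len(P),P.mean(0),P.min(0),P.max(0))
T=np.load("pics/c_top.npy");t=T[285:335,420:500].reshape(-1,3);q=t[(t[:,2]>.14)&(t[:,2]<.17)];b=t[(t[:,2]>.02)&(t[:,2]<.06)]
print("orange block",q.mean(0),"body",b.min(0),b.max(0))
E
python3 - <<'E'
import cv2
p=cv2.imread("pics/wrist3.png");cv2.imwrite("pics/w3c.png",cv2.resize(p[220:400,220:420],None,fx=3.5,fy=3.3))
E
```

```text
block top 1351 [ 0.4438838  -0.15865146  0.29855053] ((451.1593933105469, -157.3991241455078), (39.91497039794922, 15.89317798614502), 16.5775146484375)
frame 610 [ 0.44322734 -0.15656582  0.23559899] [ 0.42255491 -0.16591804  0.20517805] [ 0.46415641 -0.15149702  0.25401887]
orange block [ 0.23583586 -0.26030076  0.15806025] body [ 0.19223388 -0.3408822   0.02023183] [ 0.28424817 -0.17996365  0.05995324]
```

View pics/w3c.png

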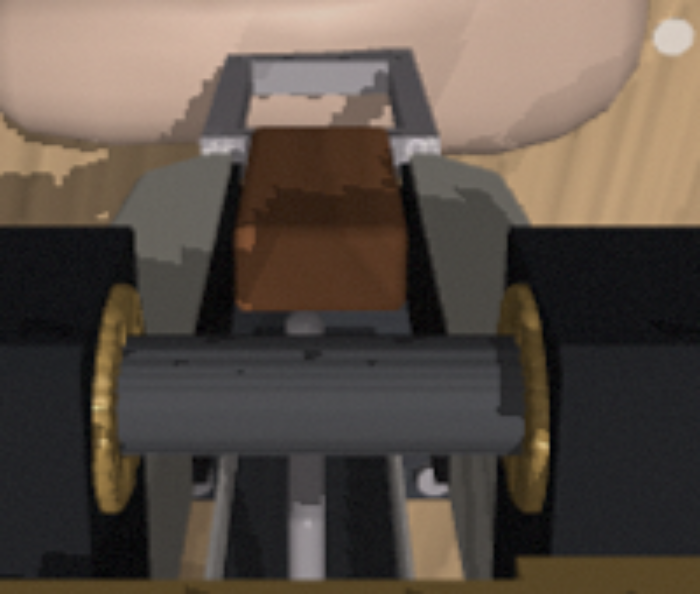

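Run:
```python
from cell import env
from h import *
m=env.camera_model("wrist");R=Ro.from_euler('xyz',m['rotation']).as_matrix()
def ray(u,v,z):
    d=R@np.linalg.inv(m['mtx'])@[u,v,1];t=(z-m['position'][2])/d[2];return (m['position']+t*d).round(4)
print("cam",m['position'],env.get_state()['tcp_pos'])
C=np.load("pics/c_wrist3.npy")
for u,v,z in((307.1,317,.231),(307.1,321,.225),(307.1,365,.233),(307.5,390,.233)): print(ray(u,v,z),C[int(v),int(u)].round(4))
# block top face centre px
print("block top",ray(220+321/3.5,220+268/3.3,.299),"frame shoulders z.. ",ray(220+222/3.5,220+145/3.3,.251),ray(220+418/3.5,220+145/3.3,.251))
```

```text
cam [ 0.43117275 -0.09023593  0.44601669] [ 0.44310448 -0.15795865  0.26931433]
[ 0.449  -0.2045  0.231 ] [ 0.4489 -0.2044  0.2304]
[ 0.45   -0.2108  0.225 ] [ 0.4371 -0.128   0.3763]
[ 0.4556 -0.2414  0.233 ] [ 0.4564 -0.247   0.2246]
[ 0.4596 -0.2624  0.233 ] [ 0.4592 -0.2621  0.233 ]
block top [ 0.444  -0.1598  0.299 ] frame shoulders z..  [ 0.4267 -0.161   0.251 ] [ 0.4606 -0.1549  0.251 ]
```

From this wrist view the hook tip is at (0.449, -0.2045, 0.231) and its direction is -80°. The saddle then comes out near (0.454, -0.231), which agrees with the top view. The block is at (0.444, -0.159), so I need to insert by (+0.010, -0.072).

Call:
{"fn": "servo_tool", "kwargs": {"deltas": [[0.1,[0.0005,-0.008,0],0],[0.1,[0.0015,-0.018,0],0],[0.1,[0.003,-0.028,0],0],[0.1,[0.0045,-0.037,0],0],[0.1,[0.006,-0.045,0],0]]}}

```text
clock: 6.18
tcp_pos: [0.449, -0.2056, 0.2694]
orientation: [-1.471, 1.57, -1.295]
ft_force: [-0.1, 0.3, -4.1]
finger_gap: 0.024
```

Call:
{"fn": "servo_tool", "kwargs": {"deltas": [[0.1,[0.001,-0.007,0],0],[0.1,[0.002,-0.014,0],0],[0.1,[0.003,-0.021,0],0],[0.1,[0.004,-0.027,0],0],[0.1,[0.004,-0.027,0],0]]}}

```text
clock: 6.6
tcp_pos: [0.4531, -0.2324, 0.2695]
orientation: [-1.377, 1.57, -1.201]
ft_force: [-0.6, 0.6, -4.1]
finger_gap: 0.0236
```

Call:
{"fn": "servo_tool", "kwargs": {"deltas": [[0.1,[0,0,0],0],[0.1,[0,0,0],0],[0.1,[0,0,0],0]]}}

```text
clock: 6.85
tcp_pos: [0.4528, -0.2304, 0.2694]
orientation: [1.909, 1.57, 2.086]
ft_force: [0.8, -0.4, -4.9]
finger_gap: 0.0238
```

Run:
```python
from cell import env
from h import *
s=env.get_state();print(s['clock'],s['tcp_pos'],s['ft_force'],s['moment'],s['finger_gap'])
P=[]
for n in("wrist","scene"):
    m=env.camera_model(n);p,d=env.camera(n);C=cloud(m,d);np.save(f"pics/c_{n}4.npy",C);cv2.imwrite(f"pics/{n}4.png",p);P.append(p)
    if n=="wrist":
        Q=C.reshape(-1,3);q=p.reshape(-1,3).astype(int);t=s['tcp_pos']
        k=(abs(Q[:,0]-t[0])<.03)&(abs(Q[:,1]-t[1])<.03)&(abs(Q[:,2]-.299)<.005)&(q[:,2]-q[:,0]>30);print("block",Q[k].mean(0))
cv2.imwrite("pics/m4.png",np.hstack([cv2.resize(P[0][200:380,220:400],(395,395)),cv2.resize(P[1][90:240,160:310],(395,395))]))
```

```text
6.85 [ 0.45283955 -0.23042561  0.26935775] [ 0.84013819 -0.39523135 -4.94094887] [-0.05013372 -0.01743667  0.01059005] 0.023783575506480085
block [ 0.45351408 -0.23140447  0.29862421]
```

View pics/m4.png

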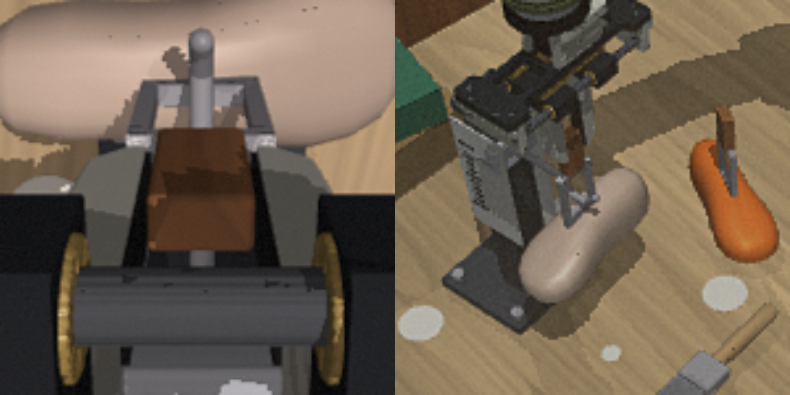

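The hook tip now stands in front of the frame, inside the window and centred (wrist crop, about (200,45)). I'll lower to just above contact, then creep.

Call:
{"fn": "servo_tool", "kwargs": {"deltas": [[0.1,[0,0,-0.004],0],[0.1,[0,0,-0.009],0],[0.1,[0,0,-0.014],0],[0.1,[0,0,-0.018],0],[0.1,[0,0,-0.021],0]]}}

```text
clock: 7.37
tcp_pos: [0.4526, -0.2308, 0.2476]
orientation: [2.766, 1.57, 2.944]
ft_force: [-0.4, 0.1, -3.9]
finger_gap: 0.0239
```

Call:
{"fn": "servo_tool", "kwargs": {"deltas": [[0.1,[0,0,-0.001],0],[0.1,[0,0,-0.002],0],[0.1,[0,0,-0.003],0],[0.1,[0,0,-0.004],0],[0.1,[0,0,-0.005],0]]}}

```text
clock: 7.78
tcp_pos: [0.453, -0.231, 0.2434]
orientation: [-0.568, 1.571, -0.391]
ft_force: [-1.0, 0.3, -4.6]
finger_gap: 0.0235
```

Call:
{"fn": "servo_tool", "kwargs": {"deltas": [[0.1,[0,0,-0.001],0],[0.1,[0,0,-0.002],0],[0.1,[0,0,-0.003],0],[0.1,[0,0,-0.004],0],[0.1,[0,0,-0.005],0]]}}

```text
clock: 8.2
tcp_pos: [0.4529, -0.2309, 0.2383]
orientation: [-1.258, 1.571, -1.08]
ft_force: [-0.4, 0.1, -4.6]
finger_gap: 0.0235
```

Call:
{"fn": "servo_tool", "kwargs": {"deltas": [[0.1,[0,0,-0.001],0],[0.1,[0,0,-0.002],0],[0.1,[0,0,-0.003],0],[0.1,[0,0,-0.004],0],[0.1,[0,0,-0.005],0]]}}

```text
clock: 8.62
tcp_pos: [0.4529, -0.2309, 0.2333]
orientation: [-0.865, 1.571, -0.688]
ft_force: [-0.2, -0.2, -3.3]
finger_gap: 0.0236
```

Call:
{"fn": "servo_tool", "kwargs": {"deltas": [[0.1,[0,0,-0.001],0],[0.1,[0,0,-0.002],0],[0.1,[0,0,-0.003],0],[0.1,[0,0,-0.004],0],[0.1,[0,0,-0.005],0]]}}

```text
clock: 9.03
tcp_pos: [0.4529, -0.2309, 0.2284]
orientation: [-0.894, 1.571, -0.716]
ft_force: [-0.5, -0.2, -1.6]
finger_gap: 0.0239
```

Call:
{"fn": "servo_tool", "kwargs": {"deltas": [[0.1,[0,0,-0.001],0],[0.1,[0,0,-0.002],0],[0.1,[0,0,-0.003],0],[0.1,[0,0,-0.004],0],[0.1,[0,0,-0.005],0]]}}

```text
clock: 9.45
tcp_pos: [0.453, -0.2309, 0.2234]
orientation: [-0.797, 1.571, -0.62]
ft_force: [-0.9, 0.7, -0.9]
finger_gap: 0.0234
```

Run:
```python
from cell import env
from h import *
s=env.get_state();print(s['clock'],s['tcp_pos'],s['ft_force'],s['moment'],s['finger_gap'])
P=[]
for n in("wrist","scene"):
    m=env.camera_model(n);p,d=env.camera(n);C=cloud(m,d);P.append(p)
    if n=="wrist":
        for v in range(200,240,2):
            k=C[v,290:330,2];
        Q=C.reshape(-1,3);k=(abs(Q[:,0]-.449)<.004)&(Q[:,1]>-.209)&(Q[:,1]<-.198)&(Q[:,2]>.16)&(Q[:,2]<.24);print("tip z",np.percentile(Q[k,2],[50,90]) if k.any() else None,k.sum())
cv2.imwrite("pics/m5.png",np.hstack([cv2.resize(P[0][200:380,220:400],(395,395)),cv2.resize(P[1][90:240,160:310],(395,395))]))
```

```text
9.45 [ 0.4529573  -0.23092803  0.22335951] [-0.90890389  0.71770097 -0.94802215] [-0.0187941   0.08815844 -0.05483796] 0.023443244239536296
tip z [0.21408591 0.21536358] 129
```

View pics/m5.png

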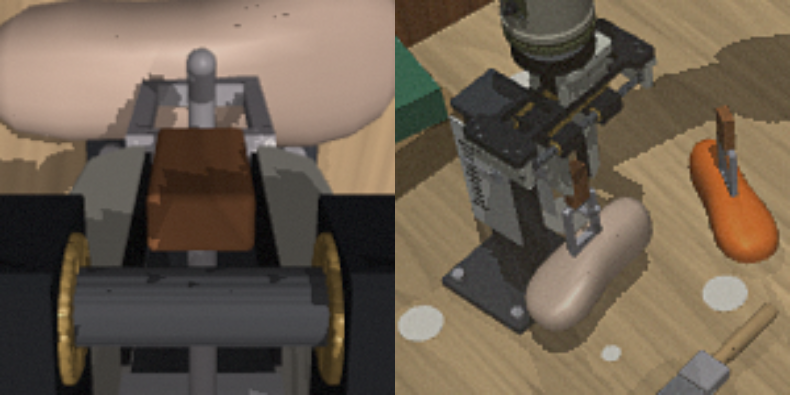

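Call:
{"fn": "servo_tool", "kwargs": {"deltas": [[0.1,[0,0,-0.001],0],[0.1,[0,0,-0.002],0],[0.1,[0,0,-0.003],0],[0.1,[0,0,-0.004],0],[0.1,[0,0,-0.005],0]]}}

```text
clock: 9.97
tcp_pos: [0.4529, -0.2309, 0.2183]
orientation: [-0.634, 1.571, -0.457]
ft_force: [-0.8, 0.2, -0.8]
finger_gap: 0.0238
```

Call:
{"fn": "servo_tool", "kwargs": {"deltas": [[0.1,[0,0,-0.001],0],[0.1,[0,0,-0.002],0],[0.1,[0,0,-0.003],0],[0.1,[0,0,-0.003],0],[0.1,[0,0,-0.003],0]]}}

```text
clock: 10.38
tcp_pos: [0.4529, -0.2309, 0.2154]
orientation: [-1.21, 1.571, -1.033]
ft_force: [0.4, -0.5, 0.0]
finger_gap: 0.0235
```

```bash
cat > st.py <<'E'
from cell import env
from h import *
F=[];P=[]
for i in range(4):
    s=env.get_state();F.append(s['ft_force'][2]);m=env.camera_model("wrist");p,d=env.camera("wrist");C=cloud(m,d)
    Q=C.reshape(-1,3);k=(abs(Q[:,0]-.449)<.004)&(Q[:,1]>-.209)&(Q[:,1]<-.198)&(Q[:,2]>.16)&(Q[:,2]<.24)
    P.append(np.percentile(Q[k,2],90) if k.any() else 0)
s=env.get_state();print(s['clock'],s['tcp_pos'],np.round(F,2),np.mean(F),"tip",np.round(P,4),s['moment'])
E
python3 st.py
```

```text
10.5833 [ 0.4529406  -0.2309343   0.21546981] [ 0.05  0.04 -0.14 -0.69] -0.18535784179077922 tip [0.2073 0.2073 0.2076 0.2076] [-0.02273068  0.14002984  0.00368771]
```

Call:
{"fn": "servo_tool", "kwargs": {"deltas": [[0.1,[0,0,-0.0005],0],[0.1,[0,0,-0.001],0],[0.1,[0,0,-0.0015],0],[0.1,[0,0,-0.002],0],[0.1,[0,0,-0.002],0]]}}

```text
clock: 11.0
tcp_pos: [0.453, -0.2309, 0.2133]
orientation: [-1.237, 1.571, -1.06]
ft_force: [0.3, 0.1, -0.3]
finger_gap: 0.0239
```

```bash
python3 st.py;python3 st.py
```

```text
11.2 [ 0.45293023 -0.23092735  0.2134139 ] [-0.3  -0.44  0.35 -0.03] -0.10500013165428043 tip [0.2056 0.2055 0.2057 0.2057] [-0.01253127  0.04177495 -0.02617259]
11.4 [ 0.45288995 -0.23095258  0.21342608] [-0.16 -0.63  0.13 -0.02] -0.16896764441755965 tip [0.2055 0.2055 0.2054 0.2056] [-0.05718201  0.0943281   0.02602269]
```

Call:
{"fn": "servo_tool", "kwargs": {"deltas": [[0.1,[0,0,-0.0005],0],[0.1,[0,0,-0.001],0],[0.1,[0,0,-0.001],0],[0.1,[0,0,-0.001],0]], "squeeze": 8}}

```text
clock: 11.73
tcp_pos: [0.4529, -0.2309, 0.2124]
orientation: [-2.472, 1.571, -2.295]
ft_force: [-0.0, 0.0, 0.3]
finger_gap: 0.0241
```

```bash
python3 st.py
```

```text
11.9333 [ 0.45287426 -0.23095374  0.21240846] [ 0.32 -0.91 -0.47  0.43] -0.15801354195789657 tip [0.2044 0.2046 0.2046 0.2047] [-0.1210194   0.03841379  0.01265137]
```

Call:
{"fn": "servo_tool", "kwargs": {"deltas": [[0.27,[0,0,0],0],[0.28,[0,0,0],0],[0.3,[0,0,0],0],[0.33,[0,0,0],0],[0.36,[0,0,0],0]]}}

```text
clock: 12.35
tcp_pos: [0.4529, -0.2309, 0.2124]
orientation: [-1.475, 1.571, -1.298]
ft_force: [1.2, 0.2, -0.2]
finger_gap: 0.0322
```

Call:
{"fn": "servo_tool", "kwargs": {"deltas": [[0.4,[0,0,0],0],[0.45,[0,0,0],0],[0.5,[0,0,0],0],[0.5,[0,0,0],0],[0.5,[0,0,0],0]]}}

```text
clock: 12.77
tcp_pos: [0.4529, -0.2309, 0.2124]
orientation: [-1.586, 1.571, -1.409]
ft_force: [0.2, 0.8, 0.4]
finger_gap: 0.0465
```

```bash
python3 st.py
python3 - <<'E'
from cell import env
from h import *
P=[env.camera(n)[0] for n in("wrist","scene")];print(env.get_state()['finger_gap'])
cv2.imwrite("pics/m6.png",np.hstack([cv2.resize(P[0][200:380,220:400],(395,395)),cv2.resize(P[1][90:240,160:310],(395,395))]))
E
```

```text
12.9667 [ 0.45288249 -0.23093924  0.21240632] [ 0.37 -0.07  0.61  0.04] 0.23954352887833116 tip [0.2049 0.2051 0.2049 0.2052] [-0.06453505  0.05804241  0.02507724]
0.04648370976813044
```

View pics/m6.png

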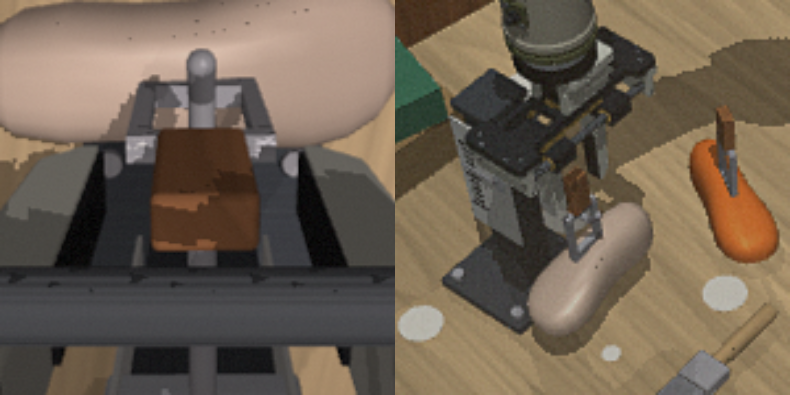

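Released. The tip stayed within 0.5 mm and the cast hangs with both fingers clear. I'll retreat straight up, then away to the front.

Call:
{"fn": "servo_tool", "kwargs": {"deltas": [[0.5,[0,0,0.01],0],[0.5,[0,0,0.025],0],[0.5,[0,0,0.045],0],[0.5,[0,0,0.07],0],[0.5,[0,0,0.1],0]]}}

```text
clock: 13.48
tcp_pos: [0.4521, -0.2308, 0.3134]
orientation: [2.877, 1.569, 3.054]
ft_force: [1.2, 0.3, 0.3]
finger_gap: 0.0465
```

Call:
{"fn": "servo_tool", "kwargs": {"deltas": [[0.5,[0,0.0,0.035],0],[0.5,[0,0.02,0.06],0],[0.5,[0,0.06,0.06],0],[0.5,[0,0.1,0.06],0],[0.5,[0,0.14,0.06],0]]}}

```text
clock: 13.9
tcp_pos: [0.4525, -0.0899, 0.3738]
orientation: [-0.2, 1.569, -0.025]
ft_force: [1.0, 0.0, -0.5]
finger_gap: 0.0463
```

Call:
{"fn": "servo_tool", "kwargs": {"deltas": [[0.5,[0,0.04,0],0],[0.5,[0,0.08,0],0],[0.5,[0,0.12,0],0],[0.5,[0,0.16,0],0],[0.5,[0,0.18,0],0]]}}

```text
clock: 14.32
tcp_pos: [0.4523, 0.0936, 0.3732]
orientation: [0.844, 1.569, 1.025]
ft_force: [0.1, 0.6, -0.1]
finger_gap: 0.0465
```

Call:
{"fn": "servo_tool", "kwargs": {"deltas": [[0.5,[0,0,0],0],[0.5,[0,0,0],0],[0.5,[0,0,0],0],[0.5,[0,0,0],0],[0.5,[0,0,0],0]]}}

```text
clock: 14.73
tcp_pos: [0.453, 0.0877, 0.3727]
orientation: [-0.513, 1.57, -0.338]
ft_force: [0.9, 0.1, -0.1]
finger_gap: 0.0466
```

Run:
```python
from cell import env
from h import *
def look():
    p,d=env.camera("scene");C=cloud(env.camera_model("scene"),d);c=C[90:240,160:310];k=(c[...,2]>.1)&(c[...,1]>-.27)&(c[...,0]<.5)&(c[...,2]<.26)&(c[...,1]<-.19)&(c[...,0]>.40)
    P=c[k];print(env.get_state()['clock'],"block/hanger",len(P),P.mean(0).round(4),P[:,2].max().round(4));return p
for i in range(3): p=look()
p=look();t,_=env.camera("top")
cv2.imwrite("pics/m7.png",np.hstack([cv2.resize(p[90:240,160:310],(395,395)),cv2.resize(t[140:290,400:550],(395,395))]));cv2.imwrite("pics/s7.png",p)
```

```text
14.7833 block/hanger 973 [ 0.4553 -0.2242  0.1477] 0.2489
14.8333 block/hanger 976 [ 0.4555 -0.2241  0.1477] 0.2468
14.8833 block/hanger 983 [ 0.4553 -0.2238  0.1471] 0.2478
14.9333 block/hanger 977 [ 0.4554 -0.2238  0.1475] 0.2475
```

View pics/m7.png

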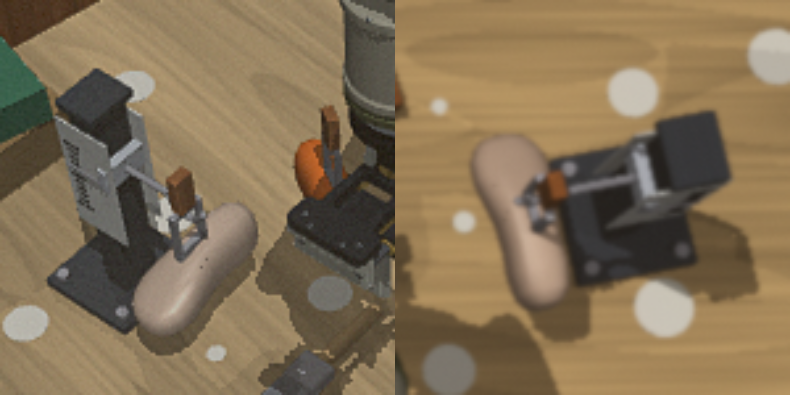

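View pics/s7.png

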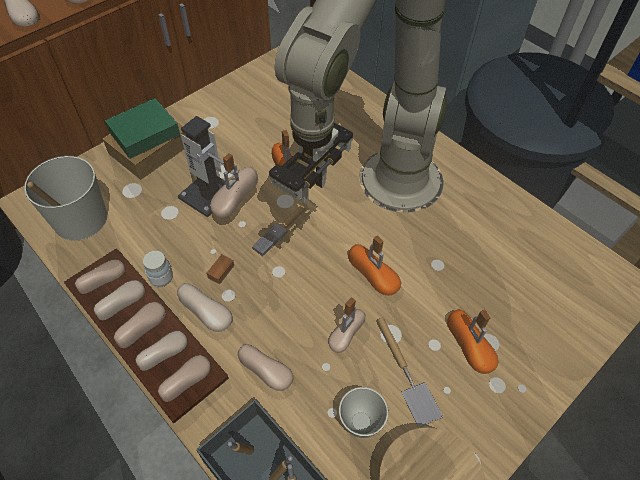

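The scene and top views show the cast still, hanging by its eye on the hook with its block near (230,162). The small cast stands untouched at (347,330).

```bash
python3 -c "
from cell import env
print(env.get_state()['clock'],env.hand_in())"
```

```text
the job is handed in; nothing more can be done
14.9833 None
```

The larger plaster cast is hanging freely by its eye on the scale's hook, and I handed the job in at 15.0 s of the 53 s allowed. I never went near the smaller cast or the orange look-alikes, and they look unmoved in the last scene picture.

- **Lowering:** After contact, the cast was let down at about 12 mm/s or slower until the wrist force read about zero. The hook had gone down about 26 mm, and the tip moved by less than 0.5 mm when the fingers opened.
- **Last checks:** Four pictures over 0.15 s after the gripper had moved clear showed the cast steady to within 1 mm. Its block top was near 0.247 m, so the sole hangs about 85 mm above the bench. The wrist force then read about 1 N, which is just noise.
- **Disagreements:** The cameras differed by 2 to 4 mm on the hook's sideways position, so I went by the wrist view. The 26 mm the hook went down is at the bottom of the expected 26 to 40 mm range, but it fits the 4.5 N weight I measured.

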